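# Set the fume hood window to its marker and start the fan

### The job

Get the small fume hood ready for soldering: with the fingertips under the lip of its sloping counterweighted window, push the window up until its pointer is level with the point of the marker clip on the left side of the frame, then press the button on the fan switch box fully down and let go. Nothing is to be pinched, picked up or forced: leave the window at the mark, the clip where it is clamped, and the board in the hood and the other things on the bench where they are.

Things in the scene. Friction and masses are not known exactly. Their poses are not given: they have to be found in the camera images.
- hood: Small white bench fume hood, fixed, 220 wide (y) x 200 deep (x) x 310 mm tall; origin at the centre of its underside, -x is its front, z up. Front: a vertical apron at x = -100 up to z = 120, then a sloping front (see slope_foot) back to the flat top at z = 310 (x 54 to 100). A round exhaust collar, 52 mm across, 13 mm tall, stands on the top at x 75, y 0.
- slope_foot (a point): Middle of the lower edge of the hood's sloping front (hood x -100, y 0, z 120 mm); axes as the hood. The slope rises from here at 50 degrees from the horizontal for 240 mm: up-slope direction in hood axes (0.643, 0, 0.766), outward normal (-0.766, 0, 0.643). Aluminium jambs 24 mm wide flank it, standing 8 mm out of it.
- sash: Clear counterweighted window, 168 wide, 130 mm long; slides 105 mm up the slope and stays where left; pushing takes 1.5 to 4 N. Origin: middle of its lower edge, at slope_foot when shut; x up the slope, y the hood's y, z out. Starts 0 to 20 mm up. Along the lower edge stands the lip: bar 168 wide, 10 thick (x), 27 mm out (z), underside x = 0; above it fairs into the pane.
- lip_under (a point): Middle of the lip's underside, 18 mm out from the window plane; axes as sash. With the window shut it lies at hood x -114, z 132 mm. Below it is open air in front of the apron.
- sash_pointer (a point): Tip of the small steel triangular pointer at the left end of the window's bottom rail, 20 mm up the slope from the lip's underside; axes as sash.
- clip_point (a point): Tip of the small point on the black marker clip (18 x 18 mm, with a steel thumbscrew) clamped on the left jamb; x up the slope, y the hood's y, z out of the slope. The pointer's gap to the mark is measured along x.
- height_clip (a joint): Position of the marker clip along the slope in m, same zero as the window's travel: the pointer is level when the window's origin is this far up from slope_foot; between 0.045 and 0.098. Clamped firmly (60 N); not to be moved.
- fan_button (a joint): Travel of the fan button in m: 0 out, 0.006 fully down, springs back. Fully down takes about 4 N.
- fan_box: Grey switch box of the hood's fan, 80 (x) x 64 (y) x 44 mm tall, fixed on the bench on the left beyond the black fume hose; origin at the centre of its underside, z up. The button sits in the middle of its top.
- fan_button_top (a point): Centre of the top face of the round white button (26 mm across, standing out of a round black housing 42 mm across) on the fan switch box, 66 mm above the bench; it is pressed straight down.
- solder_spool: Bystander: spool of solder wire standing on its flange, 74 x 62 x 76 mm; loose, origin at the centre of its underside. Leave alone.
- tip_cleaner: Bystander: round black cup with brass wool, 64 mm across, 37 mm tall; loose, origin at the centre of its underside. Leave alone.
- pcb_1: Bystander: green circuit board, 110 x 135 x 27 mm, lying on the hood's floor behind the window; loose, origin at the centre of its underside. Leave alone.
- ipa_dispenser: Bystander: clear bottle with black cap, 68 x 62 x 120 mm; loose, origin at the centre of its underside. Leave alone.
- tray_nuts: Bystander: small black parts tray, 64 x 90 x 24 mm; loose, origin at the centre of its underside. Leave alone.
- flush_cutter: Bystander: flush cutter, 112 x 43 x 11 mm; loose, origin at the centre of its underside. Leave alone.
- flux_brush: Bystander: thin brush, 133 x 14 x 10 mm; loose, origin at the centre of its underside. Leave alone.
There are look-alikes about, which are no part of the job. What is shaped like the fan_box but yellow is not meant.

How it is judged:
By the outcome, as a careful person would: the job done as asked, in the order asked, and still so for the second after the job is handed in, with the robot touching nothing.
It also fails if it takes over 56 s, if anything falls off the work surface, if the arm or the gripper's body presses on something with over 40 N, if the wrist force passes 120 N, or if a joint passes its speed limit or range.

### The arm

A 7-joint arm with a two-finger parallel gripper is mounted at the origin on the work surface; the furniture and walls round the work are solid. World frame = base frame: x ahead of the robot, y to its left, z up, the work surface at z = 0. Lengths are in m, angles in degrees, forces in N, time in s.
With the tool pointing down it reaches from about 0.425 to 0.875 m from the base axis. Payload 4.7 kg.
Tool frame: the origin (TCP) lies on the centre line of the jaws, within the pads' length; the fingertips stand 8 mm ahead of it and the grasp point (between the pads) lies 11 mm behind it; z points along the fingers, y is the direction in which the jaws open and shut (so a half turn about z gives the same grasp; the last joint's range is limited). The gripper opens to 87 mm and grips with 3 to 60 N. Pads are 19 mm wide; open, the fingers measure 117 mm over their backs; the gripper's body (75 mm by 190 mm) begins 51 mm behind the grasp point.
Start: joints at [71.167, 18.392, -4.016, 83.108, 1.295, 78.541, -3.26], TCP at [0.218, -0.612, 0.231] pointing down, gripper open.
Joint ranges: [-163.93, 163.93], [-17.29, 119.83], [-79.2, 71.16], [3.27, 140.29], [-89.18, 269.18], [5.43, 117.66], [-154.24, 154.24]. Speed limits (degrees/s): [147.25, 147.25, 180, 180, 180, 180, 180].

### API

Orientations are given as [roll, pitch, yaw] about the fixed x, y, z axes, in that order (R = Rz(yaw) Ry(pitch) Rx(roll)).
In Python, from cell import env gives the robot as it stands. The module is installed in compiled form; this text tells all that it offers.
- The arm moves only by the tool move_arm, never from a script. Its argument "steps" is a list of rows, each a list of 2 entries, a list of its own where there are three numbers: the shift along the tool's x, y, z in m, then the turn about the tool's z in rad. A call has 1 to 20 rows; each row is the pose to reach, as a shift and turn from the pose commanded when the call began, along the tool's axes at that moment; what a row does not reach only later rows make up. A row lasts 1/8 s, in which the tool goes at most 62.5 mm and 10.7 degrees, less where a joint would pass 70% of its speed; a pose out of reach is approached as far as the arm can. A call with a gripper value outside its range is refused whole. "hand" is the closure, from -1 (fully open) to 1 (shut), set as the call begins (left out, the last holds). The fingers move at their own pace and stop on an object; "squeeze" is the grip in N (left out, the last holds). Time passes only in rows, so rows that repeat a pose let the fingers close. It gives the time, the measured TCP pose, the force and the opening at its end, in the units of the state.
- env.get_obs(): the state, without advancing time (a new reading comes with each control period).
- env.read_camera(name): name is "side" or "top" or "wrist"; returns (picture, depth): 400x640x3 uint8, red, green, blue; 400x640 float32, m along the optical axis (not along the pixel's ray), 0 where there is no reading.
- env.calibration(name): a dict with "intrinsics" (3x3 intrinsics, pixels), "D" ([k1, k2, p1, p2, k3] as OpenCV has them; the pictures are not rectified), "position" and "orientation" of the camera in the world; the wrist camera has in their place "mount" (4x4, takes a point from camera to tool coordinates, whose origin is the TCP and whose axes are the flange's). Camera axes: x right, y up, looking along -z (the intrinsics and any distortion apply to the point x, -y, -z); pixel columns grow to the right and rows downward; lengths in m; the calibration is good to about 2 mm. A picture is of the moment at which its call begins: read the wrist's pose just before it. calibration takes no time and is no camera call.
- env.sign_off(): hands the job in, once; it reports no verdict.
Trained networks look in the newest picture that a camera, given by its name, has taken for a name from the list of things; names that differ only in an ending like _2 or _b are one class to them, and where a whole thing is asked for, a point or a joint stands for the part that bears it (a point fixed in the world has none). Each returns a list of dicts, best first, with "conf" (0 to 1); they miss things now and then, are a little off and sometimes report something else, mostly with a low value. They report only what shows in the picture. A call takes as long as a camera call. They do not tell look-alikes from the thing itself.
- env.cut_out(camera, query): "region" (400x640 bool, what is visible of it) and "uv" ([column, row] in pixels, amid what is visible of it).
The state is a dict: "time_s": time; "qpos": joint angles; "joint_velocities": joint speeds; "effort": joint torques, N m; "tool_pos": TCP position; "tool_rot": TCP orientation; "force": force on the tool from outside, world axes, zero at the start; "wrist_torque": the same for the moment, N m; "grip_width": finger opening in m.
Only numpy, scipy, OpenCV 4.12 (cv2) and the standard library are available. Lean on these libraries where they do the work, as an engineer would, in place of code of your own. Each camera call takes 0.05 s, during which the arm holds its last target. There are 200 camera calls.

## Working session

There is one attempt and no reset: what is moved stays moved. The work goes in short steps, Python scripts to look and compute and a tool call to move; the robot and the scene stay as the last step left them, time stands still between calls to the robot, and variables do not carry over. Pictures are saved under pics/ and viewed, about 8 in all and at most 12, crops included, and the job is handed in when it is done.

Besides the shell and the picture viewer there is one more tool, called after ">>>" by a JSON object that holds its "name" and its "arguments". move_arm: Moves the arm, as the interface text tells. Its arguments: {"type":"object","properties":{"steps":{"type":"array"},"hand":{"type":"number"},"squeeze":{"type":"number"}},"required":["steps"]}

```bash
mkdir -p pics; cat > h.py <<'E'
import numpy as np, cv2
from cell import env
from scipy.spatial.transform import Rotation as R
def cam(name):
    c=env.calibration(name); o=env.get_obs()
    if name=='wrist':
        T=np.eye(4);T[:3,:3]=rot(o['tool_rot']);T[:3,3]=o['tool_pos'];T=T@np.array(c['mount'])
    else:
        T=np.eye(4);T[:3,:3]=rot(c['orientation']);T[:3,3]=c['position']
    return np.array(c['intrinsics']),np.array(c['D']),T
def rot(a):
    a=np.array(a,float)
    return a if a.shape==(3,3) else R.from_euler('xyz',a,degrees=True).as_matrix()
def ray(C,uv):
    K,D,T=C; p=cv2.undistortPoints(np.array(uv,float).reshape(-1,1,2),K,D).reshape(-1,2)
    return np.c_[p[:,0],-p[:,1],-np.ones(len(p))]
def pts(C,uv,d):  # depth -> world
    return (ray(C,uv)*np.array(d).reshape(-1,1))@C[2][:3,:3].T+C[2][:3,3]
def proj(C,P):
    K,D,T=C; q=(np.atleast_2d(P)-T[:3,3])@T[:3,:3]; q=q*[1,-1,-1]
    return cv2.projectPoints(q,np.zeros(3),np.zeros(3),K,D)[0].reshape(-1,2)
def save(n,im): cv2.imwrite('pics/'+n,cv2.cvtColor(im,cv2.COLOR_RGB2BGR))
E
python3 - <<'E'
from h import *
print(env.get_obs()); 
for n in ('side','top','wrist'): print(n,env.calibration(n))
S,sd=env.read_camera('side');T,td=env.read_camera('top')
np.savez('a.npz',S=S,sd=sd,T=T,td=td)
save('a.png',np.vstack([cv2.resize(S,(480,300)),cv2.resize(T,(480,300))]))
for n,d in (('side',sd),('top',td)):
  C=cam(n)
  for q in ('hood','sash','sash_pointer','clip_point','fan_box','fan_button','lip_under'):
    for r in env.cut_out(n,q)[:3]:
      m=r['region']&(d>0); v,u=np.nonzero(m); P=pts(C,np.c_[u,v],d[m]) if m.any() else np.zeros((1,3))
      print(n,q,round(r['conf'],2),np.round(r['uv']),m.sum(),np.round(np.median(P,0),3),np.round(P.min(0),3),np.round(P.max(0),3))
E
```

```text
{'time_s': 0.0, 'qpos': array([71.16616364, 18.44022742, -4.01626789, 83.1735835 ,  1.29513098,
       78.53825597, -3.25875864]), 'joint_velocities': array([-0.04155627, -0.03168653, -0.0149647 , -0.05664897,  0.00696262,
       -0.0131431 ,  0.14114087]), 'effort': array([ 3.92807960e-04, -4.91283131e+01, -4.03490318e-01, -3.12524986e+01,
       -6.37465599e-02,  4.38113941e-02,  1.58076718e-04]), 'tool_pos': array([ 0.21827716, -0.61170914,  0.22945989]), 'tool_rot': array([-1.79893181e+02,  5.42673482e-03,  1.96455282e+01]), 'force': array([-0.29303161, -0.0628342 ,  1.39100974]), 'wrist_torque': array([ 0.03770317, -0.01535769,  0.02460834]), 'grip_width': 0.0872048474576696}
side {'intrinsics': array([[486.21664054,   0.        , 324.77035643],
       [  0.        , 486.21664054, 199.80416609],
       [  0.        ,   0.        ,   1.        ]]), 'D': array([-0.10263785,  0.        ,  0.        ,  0.        ,  0.        ]), 'position': array([ 0.65847352, -0.74513067,  1.18299737]), 'orientation': array([39.07945173,  1.09894006,  6.86667818])}
top {'intrinsics': array([[401.38
[... 2245 characters left out ...]
sash_pointer 0.88 [423. 192.] 2679 [ 0.536 -0.162  0.178] [ 0.472 -0.277  0.002] [ 0.594 -0.07   0.238]
top clip_point 0.56 [426. 195.] 2633 [ 0.536 -0.162  0.178] [ 0.472 -0.253  0.138] [ 0.592 -0.072  0.238]
top fan_box 0.9 [239. 233.] 587 [0.442 0.376 0.045] [0.396 0.337 0.003] [0.49  0.429 0.07 ]
top fan_box 0.74 [235. 226.] 51 [0.444 0.38  0.066] [0.432 0.369 0.053] [0.454 0.392 0.07 ]
top fan_box 0.73 [200. 218.] 610 [0.485 0.51  0.044] [ 0.438  0.472 -0.003] [0.534 0.568 0.071]
top fan_button 0.21 [422. 168.] 8779 [ 0.6   -0.147  0.236] [ 0.472 -0.355 -0.005] [ 0.748 -0.029  0.329]
top lip_under 0.93 [424. 195.] 2599 [ 0.536 -0.161  0.178] [ 0.472 -0.249  0.002] [ 0.59  -0.072  0.238]
```

View pics/a.png

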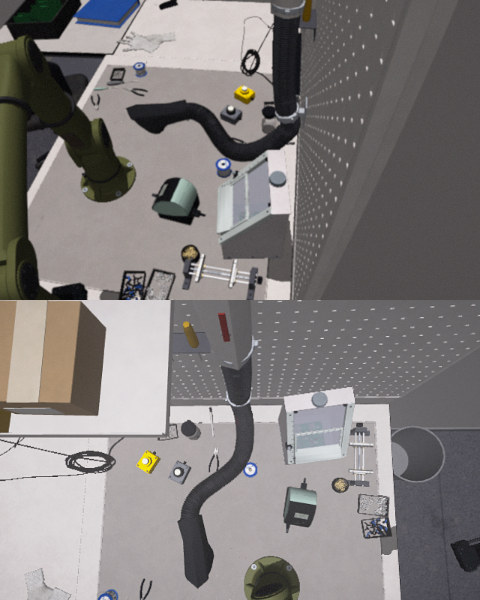

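```bash
python3 - <<'E'
import numpy as np,cv2
from h import save
z=np.load('a.npz')
a=cv2.resize(z['T'][120:240,340:500],(800,600),interpolation=cv2.INTER_CUBIC);save('b.png',a)
E
```

```text
(no output)
```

View pics/b.png

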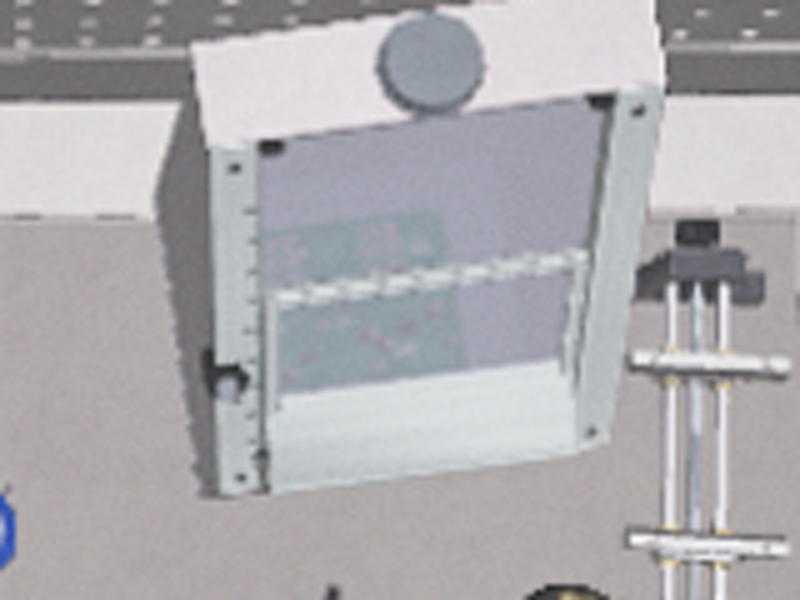

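The pictures show the hood at top px about (425,165). The clip is on the left jamb at (385.6,196), with the pointer near (392,211) below it. A green appliance stands in front of the hood. Two switch boxes could be taken for the fan box: the grey one at top px (239,230), which is the one meant, and the yellow one at (199,216).

Next I'll fit the hood pose and measure the obstacles.

```bash
python3 - <<'E'
from h import *
from scipy.optimize import least_squares
z=np.load('a.npz'); C=cam('top'); d=z['td']
o=np.array([[192,45],[655,-2],[210,145],[658,88],[430,68-20],[218,495],[607,440]])/5+[340,120]
# hood pts: back-top L... use corners visible
# jamb outer at y +-108, 8 mm out of slope at foot
H=np.array([[.100,.110,.310],[.100,-.110,.310],[.054,.110,.310],[.054,-.110,.310],[.075,0,.323],[-.106,.108,.125],[-.106,-.108,.125]])
H[4]=[.075,0,.323]; o[4]=np.array([430,62])/5+[340,120]
use=[2,3,4,5,6]
def W(p,H): return R.from_euler('z',p[2]).apply(H)+[p[0],p[1],0]
f=lambda p:(proj(C,W(p,H[use]))-o[use]).ravel()
s=least_squares(f,[.57,-.16,.1],loss='soft_l1');print(s.x,np.degrees(s.x[2]),np.round(f(s.x).reshape(-1,2),1))
# depth check: plane residual on slope in both cams
for n,k in (('top','td'),('side','sd')):
  CC=cam(n);u,v=np.meshgrid(range(640),range(400));m=z[k]>0
  P=pts(CC,np.c_[u[m],v[m]],z[k][m])
  q=R.from_euler('z',-s.x[2]).apply(P-[s.x[0],s.x[1],0])
  a=(q-[-.1,0,.12])@[.643,0,.766]; b=(q-[-.1,0,.12])@[-.766,0,.643]
  j=(abs(abs(q[:,1])-.098)<.006)&(a>.02)&(a<.22)&(abs(b)<.03); print(n,'jamb out',np.median(b[j]),j.sum())
  print(' slope of b with y',np.polyfit(q[j,1],b[j],1))
  for i in range(0,160,5)if n=='side' else range(0,160,5):
    w=(a>i/1000)&(a<i/1000+.005)&(abs(q[:,1])<.07)&(b>-.05)&(b<.06)
    if w.any() and i<60: print(i,np.round(np.percentile(b[w],[5,50,95]),3),end=';')
  print()
  # obstacles
  g=(P[:,0]>.25)&(P[:,0]<.47)&(P[:,1]>-.3)&(P[:,1]<.1)&(P[:,2]>.02)&(P[:,2]<.3)
  print('front box',np.percentile(P[g],[1,99],axis=0).round(3))
  g=(P[:,0]>.15)&(P[:,0]<.7)&(P[:,1]>.05)&(P[:,1]<.6)&(P[:,2]<.4);print('max z left',np.percentile(P[g],[99.9],axis=0).round(3))
E
```

```text
[ 0.59082169 -0.15359303  0.1402954 ] 8.038334364415809 [[-0.8 -0.2]
 [ 0.7 -1.9]
 [ 0.1  0. ]
 [ 0.5  0.4]
 [-0.6  1.2]]
top jamb out 0.007181383347810766 526
 slope of b with y [-0.00096365  0.00736112]
10 [0.022 0.024 0.026];15 [0.022 0.025 0.028];20 [0.02  0.024 0.027];25 [0.018 0.021 0.024];30 [0.016 0.019 0.023];35 [0.013 0.017 0.02 ];40 [0.01  0.015 0.019];45 [0.008 0.012 0.017];50 [0.006 0.01  0.013];55 [0.004 0.007 0.01 ];
front box [[ 0.252 -0.291  0.023]
 [ 0.465  0.095  0.154]]
max z left [[0.699 0.599 0.386]]
side jamb out 0.0066906928185037975 503
 slope of b with y [0.00353659 0.00706359]
10 [0.024 0.025 0.026];15 [0.022 0.025 0.027];20 [0.02  0.023 0.026];25 [0.018 0.02  0.024];30 [0.015 0.018 0.022];35 [0.011 0.016 0.019];40 [0.011 0.014 0.017];45 [0.008 0.011 0.014];50 [0.006 0.009 0.013];55 [0.003 0.006 0.01 ];
front box [[ 0.254 -0.294  0.022]
 [ 0.465  0.094  0.152]]
max z left [[0.699 0.599 0.397]]
```

```bash
cat >> h.py <<'E'
HP=np.array([.5908,-.1536]);HY=8.04
def h2w(p): return R.from_euler('z',HY,degrees=True).apply(p)+[*HP,0]
def w2h(p): return R.from_euler('z',-HY,degrees=True).apply(np.asarray(p)-[*HP,0])
def sl(p): # world -> (up-slope, y, out)
    q=np.atleast_2d(w2h(p))-[-.1,0,.12]; s,c=np.sin(np.radians(50)),np.cos(np.radians(50))
    return np.c_[q@[c,0,s],q[:,1],q@[-s,0,c]]
def goal(w):
    o=env.get_obs(); return np.round(rot(o['tool_rot']).T@(np.array(w)-o['tool_pos']),4), o['tool_pos'].round(4), o['tool_rot'].round(2)
E
python3 - <<'E'
from h import *
z=np.load('a.npz')
for n,k in (('top','td'),('side','sd')):
  C=cam(n);u,v=np.meshgrid(range(640),range(400));m=z[k]>0
  P=pts(C,np.c_[u[m],v[m]],z[k][m])
  for lo,hi in ((.03,.08),(.08,.12),(.12,.2)):
    g=(P[:,0]>.25)&(P[:,0]<.45)&(P[:,1]>-.2)&(P[:,1]<.03)&(P[:,2]>lo)&(P[:,2]<hi)
    if g.any(): print(n,lo,np.percentile(P[g],[2,98],axis=0).round(3).tolist(),'hood-x max',np.percentile(w2h(P[g])[:,0],98).round(3))
  for y in np.arange(.05,.5,.05):
    g=(P[:,0]>.35)&(P[:,0]<.55)&(abs(P[:,1]-y)<.025); print(round(y,2),P[g,2].max().round(3),end=' ')
  print()
w=h2w([-.155,.05,.25]);print(w,goal(w)) 
E
```

```text
top 0.03 [[0.252, -0.14, 0.032], [0.419, -0.047, 0.078]] hood-x max -0.167
top 0.08 [[0.251, -0.155, 0.082], [0.382, -0.049, 0.119]] hood-x max -0.195
top 0.12 [[0.272, -0.157, 0.123], [0.373, -0.057, 0.154]] hood-x max -0.207
0.05 0.124 0.1 0.152 0.15 0.141 0.2 0.801 0.25 0.802 0.3 0.802 0.35 0.865 0.4 0.865 0.45 0.864 
side 0.03 [[0.255, -0.165, 0.031], [0.414, -0.076, 0.078]] hood-x max -0.173
side 0.08 [[0.253, -0.164, 0.081], [0.384, -0.062, 0.119]] hood-x max -0.194
side 0.12 [[0.272, -0.16, 0.121], [0.374, -0.061, 0.153]] hood-x max -0.206
0.05 0.13 0.1 0.153 0.15 0.141 0.2 0.133 0.25 0.136 0.3 0.135 0.35 0.068 0.4 0.07 0.45 0.047 
[ 0.43033033 -0.12577045  0.25      ] (array([ 0.3631, -0.3869, -0.0195]), array([ 0.2185, -0.6122,  0.2306]), array([179.99,   0.  ,  19.64]))
```

>>> {"name": "move_arm", "arguments": {"steps": [[[0.01,-0.01,-0.01],0.01],[[0.03,-0.03,-0.02],0.03],[[0.06,-0.06,-0.02],0.05],[[0.09,-0.095,-0.02],0.07],[[0.12,-0.13,-0.02],0.09],[[0.15,-0.16,-0.02],0.11],[[0.18,-0.19,-0.02],0.13],[[0.21,-0.225,-0.02],0.15],[[0.24,-0.255,-0.02],0.17],[[0.27,-0.29,-0.02],0.19],[[0.3,-0.32,-0.02],0.2],[[0.33,-0.35,-0.02],0.2025],[[0.35,-0.375,-0.02],0.2025],[[0.36,-0.385,-0.02],0.2025],[[0.363,-0.387,-0.02],0.2025],[[0.363,-0.387,-0.02],0.2025],[[0.363,-0.387,-0.02],0.2025]], "hand": 1, "squeeze": 10}}

```text
time_s: 2.92
tool_pos: [0.4298, -0.1269, 0.2504]
tool_rot: [180.0, 0.0, 7.9]
force: [0.1, -0.1, -0.5]
grip_width: 0.0006
```

```bash
python3 - <<'E'
from h import *
z=np.load('a.npz');C=cam('top');d=z['td'];u,v=np.meshgrid(range(640),range(400));m=d>0
P=pts(C,np.c_[u[m],v[m]],d[m]);g=(P[:,2]>.3)&(P[:,0]<.65)&(P[:,1]>.05)&(P[:,1]<.7);print(np.percentile(P[g],[1,5,25,50,75,99],axis=0).round(2))
o=env.get_obs();print(o['tool_pos'],o['tool_rot'],o['force'])
C=cam('wrist');W,wd=env.read_camera('wrist');np.savez('w1.npz',W=W,wd=wd);save('w1.png',W)
E
```

```text
[[0.46 0.07 0.5 ]
 [0.47 0.09 0.73]
 [0.51 0.24 0.78]
 [0.57 0.33 0.8 ]
 [0.62 0.38 0.86]
 [0.65 0.49 0.91]]
[ 0.42982363 -0.12693937  0.25042304] [1.79999783e+02 2.07132741e-02 7.90846526e+00] [ 0.08305541 -0.05651446 -0.50832208]
```

View pics/w1.png

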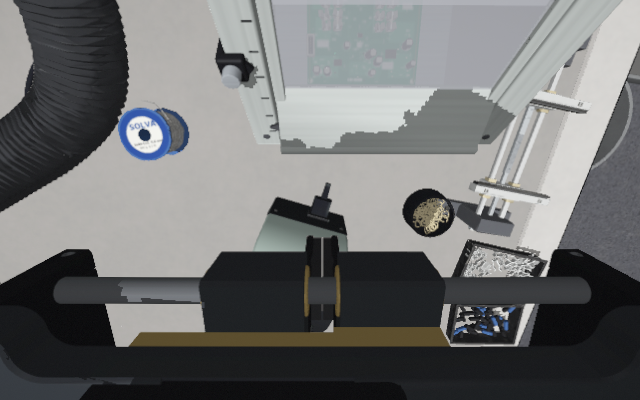

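```bash
python3 - <<'E'
from h import *
W=np.load('w1.npz')['W'];save('w1c.png',cv2.resize(W[30:150,210:330],(600,600),interpolation=cv2.INTER_CUBIC))
E
```

```text
(no output)
```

View pics/w1c.png

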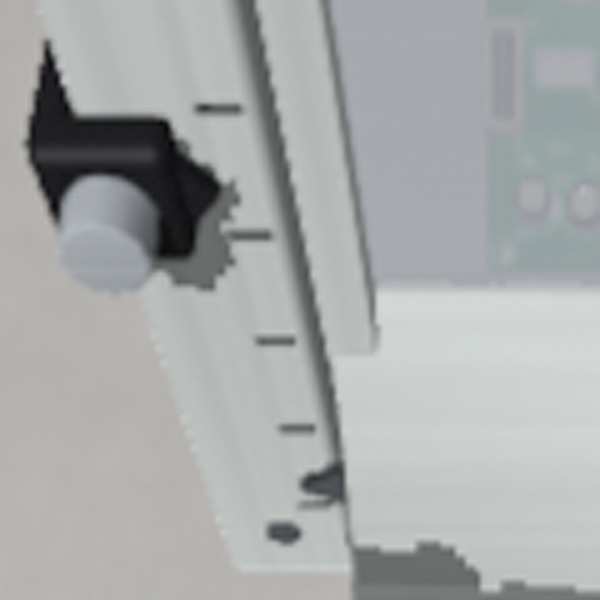

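```bash
cat >> h.py <<'E'
def onplane(C,uv,out):
    s,c=np.sin(np.radians(50)),np.cos(np.radians(50))
    n=R.from_euler('z',HY,degrees=True).apply([-s,0,c]); p0=h2w([-.1,0,.12])+out*n
    r=ray(C,uv)@C[2][:3,:3].T; t=((p0-C[2][:3,3])@n)/(r@n); return C[2][:3,3]+r*t[:,None]
E
python3 - <<'E'
from h import *
d=np.load('w1.npz')['wd'];C=cam('wrist')
def p(cx,cy): return [210+cx/5,30+cy/5]
for n,c in (('clip',(218,188)),('clip-in',(205,188)),('ptr',(303,482)),('ptr-in',(325,482)),('tick',(218,108)),('tick',(250,235)),('tick',(275,341)),('tick',(297,428)),('tick',(320,504)),('screw',(283,532))):
  u=p(*c); dd=d[int(round(u[1])),int(round(u[0]))]
  print(n,np.round(u,1),'depth:',(sl(pts(C,[u],[dd]))*1000).round(1) if dd>0 else 0,*[(o,(sl(onplane(C,[u],o/1000))*1000).round(1)) for o in (8,10,14)])
# lip underside edge: rows of depth at a few columns
for u in (320,380):
  for v in range(130,160,3): 
    if d[v,u]>0: print(u,v,(sl(pts(C,[[u,v]],[d[v,u]]))*1000).round(1).tolist())
E
```

```text
clip [253.6  67.6] depth: [[89.2 92.9  4. ]] (8, array([[92.8, 91.8,  8. ]])) (10, array([[94.6, 91.2, 10. ]])) (14, array([[98.3, 90.1, 14. ]]))
clip-in [251.   67.6] depth: [[94.4 92.9  9.7]] (8, array([[92.8, 93.5,  8. ]])) (10, array([[94.7, 92.9, 10. ]])) (14, array([[98.3, 91.7, 14. ]]))
ptr [270.6 126.4] depth: [[34.2 90.   9.7]] (8, array([[32. , 90.5,  8. ]])) (10, array([[34.6, 89.9, 10. ]])) (14, array([[39.8, 88.8, 14. ]]))
ptr-in [275.  126.4] depth: [[35.1 86.2 10.4]] (8, array([[32. , 86.8,  8. ]])) (10, array([[34.6, 86.3, 10. ]])) (14, array([[39.8, 85.3, 14. ]]))
tick [253.6  51.6] depth: [[103.   89.8   5.8]] (8, array([[104.9,  89.2,   8. ]])) (10, array([[106.6,  88.7,  10. ]])) (14, array([[109.9,  87.6,  14. ]]))
tick [260.  77.] depth: [[82.4 89.8  5.4]] (8, array([[85. , 89.1,  8. ]])) (10, array([[86.9, 88.6, 10. ]])) (14, array([[90.8, 87.5, 14. ]]))
tick [265.   98.2] depth: [[61.8 90.1  5.1]] (8, array([[65. , 89.3,  8. ]])) (10, array([[67.2, 88.8, 10. ]])) (14, array([[71.6, 87.7, 14. ]]))
tick [269.4 115.6] depth: [[41.8 90.1  4.8]] (8, array([[45.7, 8
[... 267 characters left out ...]
 6.1]] (8, array([[18. , 96.2,  8. ]])) (10, array([[20.8, 95.6, 10. ]])) (14, array([[26.3, 94.4, 14. ]]))
320 130 [[37.0, 49.1, 15.5]]
320 133 [[34.8, 49.1, 16.8]]
320 136 [[32.1, 49.1, 17.9]]
320 139 [[28.8, 49.1, 18.5]]
320 142 [[27.1, 49.1, 20.3]]
320 145 [[23.7, 49.2, 21.0]]
320 148 [[21.5, 49.2, 22.5]]
320 151 [[19.4, 49.2, 24.2]]
320 154 [[-108.3, 50.0, -53.5]]
320 157 [[-112.0, 50.0, -51.1]]
380 130 [[35.7, 0.1, 14.7]]
380 133 [[33.6, -0.2, 16.1]]
380 136 [[31.2, -0.5, 17.4]]
380 139 [[28.6, -0.9, 18.5]]
380 142 [[26.2, -1.2, 19.8]]
380 145 [[24.3, -1.4, 21.5]]
380 148 [[22.6, -1.6, 23.3]]
380 151 [[19.5, -2.0, 24.4]]
380 154 [[-108.7, -31.3, -53.6]]
380 157 [[-112.0, -31.7, -50.9]]
```

>>> {"name": "move_arm", "arguments": {"steps": [[[0.0,0.015,0.01],0],[[0.0,0.03,0.03],0],[[0.0,0.045,0.055],0],[[0.0,0.049,0.08],0],[[0.0,0.049,0.1],0],[[0.0,0.049,0.11],0],[[0.005,0.049,0.112],0],[[0.015,0.049,0.112],0],[[0.02,0.049,0.112],0],[[0.024,0.049,0.112],0],[[0.026,0.049,0.112],0],[[0.026,0.049,0.112],0],[[0.026,0.049,0.112],0]]}}

```text
time_s: 4.6
tool_pos: [0.4627, -0.1707, 0.1386]
tool_rot: [180.0, 0.0, 8.0]
force: [0.7, 0.6, -0.0]
grip_width: 0.0003
```

```bash
python3 - <<'E'
from h import *
o=env.get_obs();print(o['tool_pos'],w2h(o['tool_pos']),o['tool_rot'],o['force'])
W,wd=env.read_camera('wrist');S,sd=env.read_camera('side');np.savez('w2.npz',W=W,wd=wd,C=cam('wrist')[2])
save('w2.png',np.vstack([cv2.resize(W,(480,300)),cv2.resize(S[200:350,220:460],(480,300),interpolation=cv2.INTER_CUBIC)]))
E
```

```text
[ 0.46267728 -0.17069271  0.13855191] [-0.12925403  0.0009951   0.13855191] [1.79989506e+02 1.04081941e-02 8.03019496e+00] [ 0.738306    0.57540369 -0.01507252]
```

View pics/w2.png

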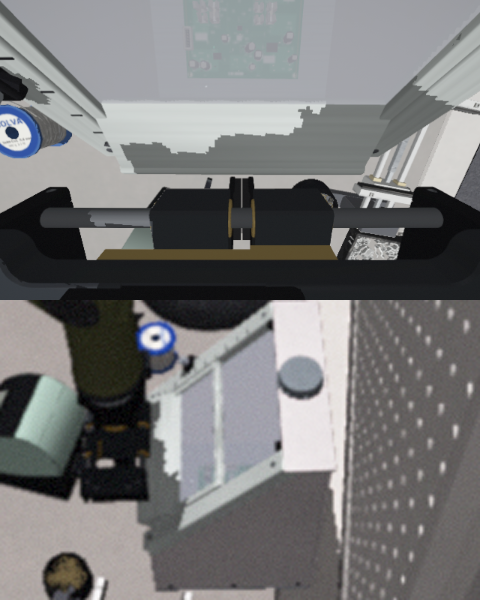

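>>> {"name": "move_arm", "arguments": {"steps": [[[0.003,0,0],0],[[0.006,0,0],0],[[0.008,0,0],0],[[0.009,0,0],0],[[0.01,0,0],0],[[0.012,0,-0.0025],0],[[0.014,0,-0.005],0]]}}

```text
time_s: 5.58
tool_pos: [0.4747, -0.1689, 0.1426]
tool_rot: [-179.9, 0.2, 8.0]
force: [-5.0, -1.3, 0.1]
grip_width: 0.0005
```

```bash
cat > look.py <<'E'
from h import *
import sys
def look(tag):
    o=env.get_obs();print(w2h(o['tool_pos']).round(4),o['force'].round(2),o['time_s'])
    C=cam('wrist');W,wd=env.read_camera('wrist');np.savez(tag+'.npz',W=W,wd=wd)
    # lip outer lower edge: max over columns of transition on lip
    u,v=np.meshgrid(np.arange(640),np.arange(400));m=wd>0
    q=sl(pts(C,np.c_[u[m],v[m]],wd[m])); k=(abs(q[:,1])<.075)&(q[:,2]>.015)&(q[:,2]<.032)&(q[:,0]>-.01)&(q[:,0]<.13)
    print('lip low edge up-slope ~',np.percentile(q[k,0],[.5,1,2,5]).round(4),k.sum())
    return C,W,wd
E
python3 -c "
from look import *
look('w3')"
```

```text
[-0.1171  0.0011  0.1426] [-4.95 -1.28  0.12] 5.575
lip low edge up-slope ~ [0.0201 0.0205 0.0213 0.0231] 9415
```

>>> {"name": "move_arm", "arguments": {"steps": [[[0.0013,0,-0.0015],0],[[0.0032,0,-0.0038],0],[[0.0051,0,-0.0061],0],[[0.007,0,-0.0084],0],[[0.009,0,-0.0107],0],[[0.0109,0,-0.013],0],[[0.0129,0,-0.0153],0],[[0.0148,0,-0.0176],0],[[0.0167,0,-0.0199],0],[[0.0186,0,-0.0222],0],[[0.0205,0,-0.0244],0],[[0.022,0,-0.0262],0]]}}

```text
time_s: 7.12
tool_pos: [0.4967, -0.1658, 0.1689]
tool_rot: [-180.0, 0.2, 8.0]
force: [-5.2, -0.4, 0.7]
grip_width: 0.0005
```

```bash
python3 -c "
from look import *
C,W,d=look('w4')
save('w4.png',W[:240,:400].repeat(2,0).repeat(2,1))"
```

```text
[-0.0949  0.0011  0.1689] [-5.16 -0.42  0.72] 7.125
lip low edge up-slope ~ [0.0543 0.055  0.0557 0.0574] 9390
```

View pics/w4.png

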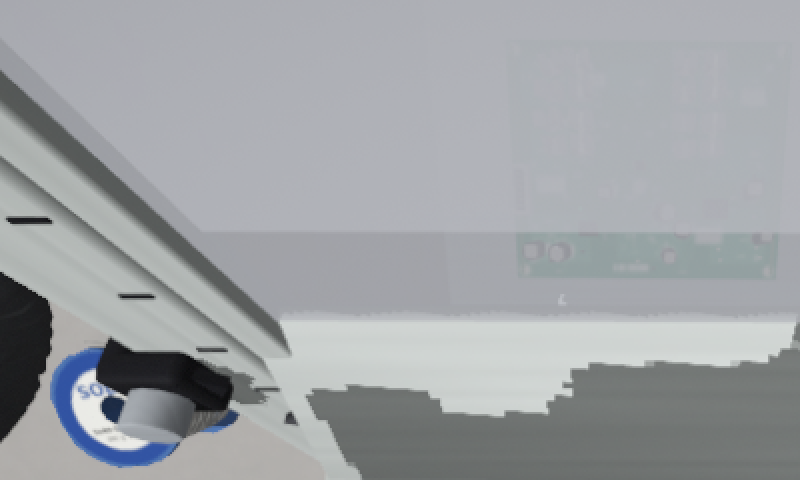

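```bash
python3 - <<'E'
from h import *
d=np.load('w4.npz')['wd'];C=cam('wrist')
for n,u in (('clip',(116,193.5)),('clip-in',(113,192)),('ptr',(143.5,209)),('ptr-in',(146.5,209)),('tick',(133,194.5)),('tick',(105,175)),('tick',(68,148))):
  dd=d[int(u[1]),int(u[0])]
  print(n,(sl(pts(C,[u],[dd]))*1000).round(1) if dd>0 else 0,*[(o,(sl(onplane(C,[u],o/1000))*1000).round(1)) for o in (8,10,12)])
E
```

```text
clip [[86.9 95.7  6.7]] (8, array([[89.8, 93.5,  8. ]])) (10, array([[94.2, 90.2, 10. ]])) (12, array([[98.6, 86.8, 12. ]]))
clip-in [[94.4 91.5  9.4]] (8, array([[91.4, 93.8,  8. ]])) (10, array([[95.8, 90.5, 10. ]])) (12, array([[100.1,  87.1,  12. ]]))
ptr [[73.2 90.   9. ]] (8, array([[70.6, 91.7,  8. ]])) (10, array([[75.6, 88.4, 10. ]])) (12, array([[80.7, 85.1, 12. ]]))
ptr-in [[74.1 87.8  9.4]] (8, array([[70.6, 90.1,  8. ]])) (10, array([[75.6, 86.9, 10. ]])) (12, array([[80.7, 83.6, 12. ]]))
tick [[83.9 89.7  5.9]] (8, array([[88.7, 86.4,  8. ]])) (10, array([[93.1, 83.3, 10. ]])) (12, array([[97.5, 80.2, 12. ]]))
tick [[103.9  89.5   6. ]] (8, array([[107.6,  86.5,   8. ]])) (10, array([[111.4,  83.4,  10. ]])) (12, array([[115.1,  80.3,  12. ]]))
tick [[124.2  88.9   6.1]] (8, array([[127.,  86.,   8.]])) (10, array([[130.1,  82.9,  10. ]])) (12, array([[133.1,  79.8,  12. ]]))
```

>>> {"name": "move_arm", "arguments": {"steps": [[[0.0013,0,-0.0015],0],[[0.0032,0,-0.0038],0],[[0.0051,0,-0.0061],0],[[0.007,0,-0.0083],0],[[0.009,0,-0.0107],0],[[0.0103,0,-0.0123],0],[[0.0103,0,-0.0123],0]]}}

```text
time_s: 8.05
tool_pos: [0.5071, -0.1644, 0.1815]
tool_rot: [-180.0, 0.2, 8.0]
force: [-5.3, -0.4, 2.3]
grip_width: 0.0005
```

```bash
python3 -c "
from look import *
C,W,d=look('w5')
save('w5.png',cv2.resize(W[120:240,60:220],(800,600),interpolation=cv2.INTER_CUBIC))"
```

```text
[-0.0844  0.001   0.1815] [-5.29 -0.37  2.32] 8.05
lip low edge up-slope ~ [0.0706 0.0714 0.0721 0.0739] 9431
```

View pics/w5.png

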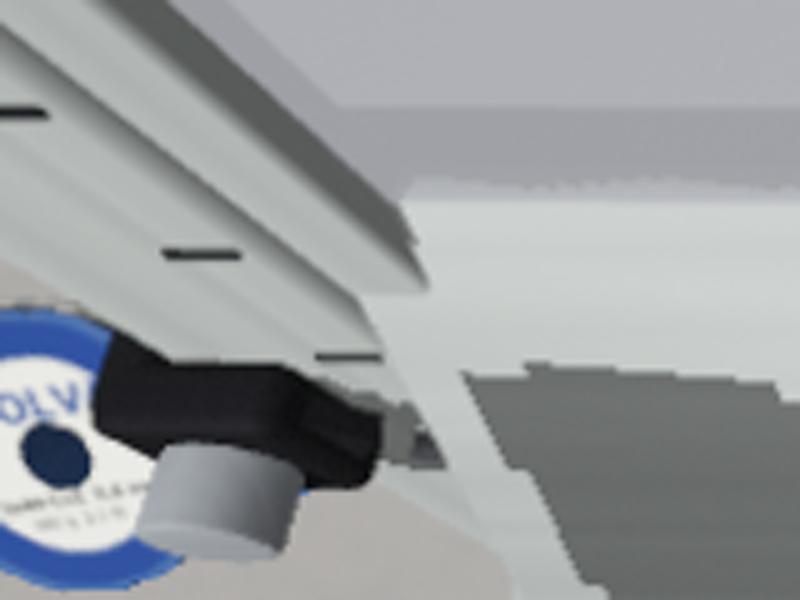

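>>> {"name": "move_arm", "arguments": {"steps": [[[-0.004,0,0],0],[[-0.012,0,0],0],[[-0.025,0,0],0],[[-0.045,-0.02,-0.01],0],[[-0.065,-0.045,-0.025],0],[[-0.078,-0.068,-0.035],0],[[-0.081,-0.08,-0.04],0],[[-0.081,-0.084,-0.04],0],[[-0.081,-0.084,-0.04],0],[[-0.081,-0.084,-0.04],0]]}}

```text
time_s: 9.35
tool_pos: [0.4168, -0.0928, 0.2215]
tool_rot: [-180.0, 0.0, 8.0]
force: [0.9, -0.6, 0.1]
grip_width: 0.0003
```

```bash
python3 -c "
from look import *
C,W,d=look('w6')
u=proj(C,h2w([-.04,.092,.2]))[0].astype(int);print(u)
y,x=max(u[1]-50,0),u[0]-60;print(x,y)
save('w6.png',cv2.resize(W[y:y+100,x:x+120],(720,600),interpolation=cv2.INTER_CUBIC))"
```

```text
[-0.1638  0.0846  0.2215] [ 0.94 -0.62  0.06] 9.35
lip low edge up-slope ~ [0.0711 0.0715 0.0719 0.0731] 12160
[305  28]
245 0
```

View pics/w6.png

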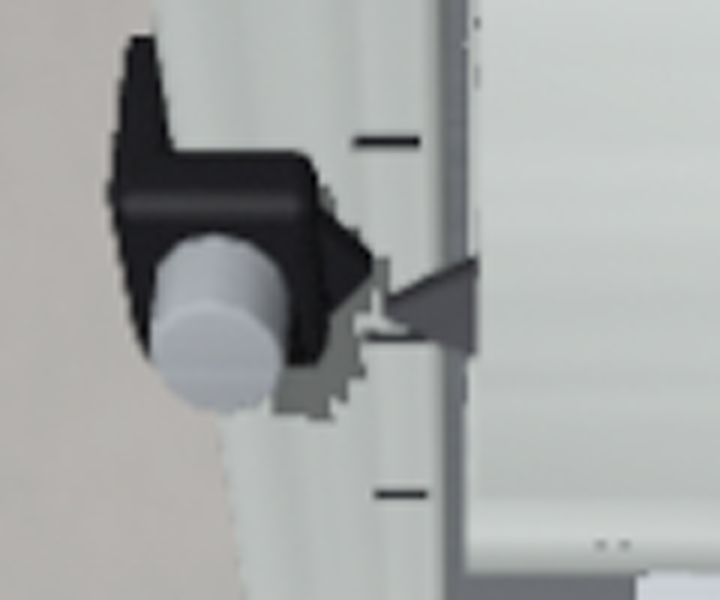

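```bash
python3 - <<'E'
from h import *
d=np.load('w6.npz')['wd'];C=cam('wrist')
for n,c in (('clip',(372,267)),('clip-in',(355,267)),('ptr',(388,309)),('ptr-in',(420,309)),('ptr-in2',(450,308))):
  u=(245+c[0]/6,c[1]/6);dd=d[int(u[1]),int(u[0])]
  print(n,(sl(pts(C,[u],[dd]))*1000).round(1) if dd>0 else 0,*[(o,(sl(onplane(C,[u],o/1000))*1000).round(1)) for o in (8,9,10)])
print(cam('wrist')[2][:3,3])
E
```

```text
clip [[90.7 91.5  6.1]] (8, array([[92.3, 91.4,  8. ]])) (9, array([[93.1, 91.4,  9. ]])) (10, array([[93.9, 91.3, 10. ]]))
clip-in [[94.3 92.8 10.6]] (8, array([[92.3, 93. ,  8. ]])) (9, array([[93.1, 92.9,  9. ]])) (10, array([[93.9, 92.9, 10. ]]))
ptr [[87.6 90.1  7.8]] (8, array([[87.8, 90.1,  8. ]])) (9, array([[88.6, 90.1,  9. ]])) (10, array([[89.5, 90. , 10. ]]))
ptr-in [[89.9 87.1 10.6]] (8, array([[87.8, 87.1,  8. ]])) (9, array([[88.6, 87.1,  9. ]])) (10, array([[89.4, 87.1, 10. ]]))
ptr-in2 [[90.1 84.3 10.7]] (8, array([[87.9, 84.3,  8. ]])) (9, array([[88.7, 84.3,  9. ]])) (10, array([[89.6, 84.3, 10. ]]))
[ 0.4978015  -0.08253705  0.37607821]
```

>>> {"name": "move_arm", "arguments": {"steps": [[[0.0,0.02,0.01],0],[[0.01,0.045,0.02],0],[[0.025,0.07,0.03],0],[[0.045,0.082,0.038],0],[[0.06,0.084,0.04],0],[[0.07,0.084,0.04],0],[[0.076,0.084,0.04],0],[[0.079,0.084,0.04],0],[[0.081,0.084,0.04],0],[[0.0818,0.084,0.039],0],[[0.0824,0.084,0.0383],0],[[0.083,0.084,0.0376],0],[[0.0835,0.084,0.037],0],[[0.0838,0.084,0.0366],0],[[0.0838,0.084,0.0366],0],[[0.0838,0.084,0.0366],0]]}}

```text
time_s: 11.4
tool_pos: [0.5089, -0.1637, 0.1847]
tool_rot: [-180.0, 0.3, 8.0]
force: [-5.4, 0.6, 0.4]
grip_width: 0.0007
```

```bash
python3 -c "
from look import *
look('w7')"
```

```text
[-0.0825  0.0014  0.1847] [-5.36  0.61  0.43] 11.4
lip low edge up-slope ~ [0.0735 0.0742 0.075  0.0767] 9328
```

>>> {"name": "move_arm", "arguments": {"steps": [[[0.0004,0,-0.0005],0],[[0.0009,0,-0.0011],0],[[0.0009,0,-0.0011],0],[[0.0009,0,-0.0011],0],[[-0.006,0,-0.0011],0],[[-0.016,0,0],0],[[-0.03,0,0.0],0],[[-0.05,-0.02,-0.01],0],[[-0.07,-0.045,-0.025],0],[[-0.08,-0.068,-0.035],0],[[-0.084,-0.08,-0.0366],0],[[-0.084,-0.084,-0.0366],0],[[-0.084,-0.084,-0.0366],0],[[-0.084,-0.084,-0.0366],0]]}}

```text
time_s: 13.2
tool_pos: [0.4166, -0.0928, 0.2216]
tool_rot: [-180.0, 0.0, 8.0]
force: [0.1, -0.4, -0.3]
grip_width: 0.0006
```

```bash
python3 -c "
from look import *
C,W,d=look('w8')
save('w8.png',cv2.resize(W[:100,245:365],(720,600),interpolation=cv2.INTER_CUBIC))
b=h2w([0,0,0]);P=pts(cam('top'),[[0,0]],[1]);
for r in env.cut_out('top','fan_button')[:0]: pass
w=[.444,.379,.25];print(goal(w))"
```

```text
[-0.164   0.0845  0.2216] [ 0.14 -0.37 -0.3 ] 13.2
lip low edge up-slope ~ [0.0757 0.076  0.0764 0.0776] 12948
(array([ 0.0928, -0.4633, -0.028 ]), array([ 0.4166, -0.0927,  0.2217]), array([-1.7996e+02,  3.0000e-02,  8.0100e+00]))
```

View pics/w8.png

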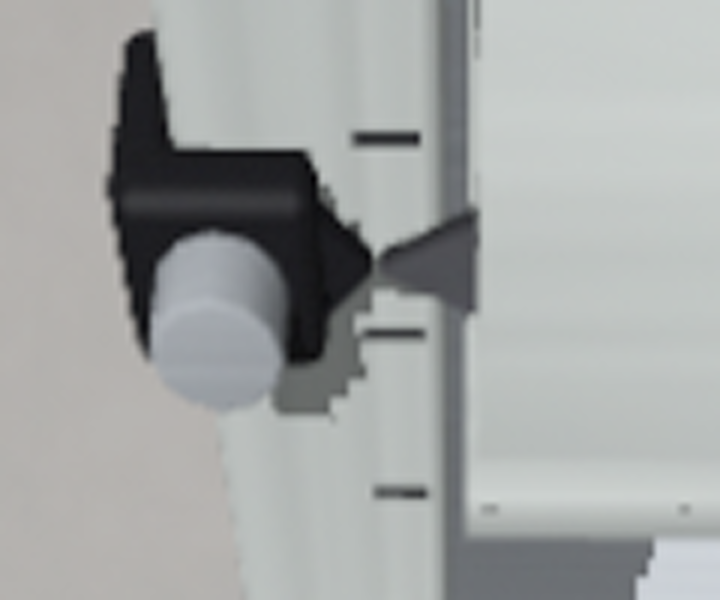

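The pointer tip is now at crop (380,265) and the clip tip at (374,263), so they are level to about 0.3 mm. Next is the grey box's button.

>>> {"name": "move_arm", "arguments": {"steps": [[[0.005,-0.005,-0.01],0],[[0.012,-0.02,-0.02],0],[[0.016,-0.045,-0.03],0],[[0.02,-0.08,-0.03],0],[[0.024,-0.12,-0.03],0],[[0.027,-0.16,-0.03],0],[[0.03,-0.2,-0.03],0],[[0.032,-0.24,-0.03],0],[[0.034,-0.28,-0.03],0],[[0.036,-0.32,-0.03],0],[[0.038,-0.36,-0.03],0],[[0.04,-0.4,-0.03],0],[[0.042,-0.435,-0.03],0],[[0.043,-0.455,-0.03],0],[[0.043,-0.463,-0.03],0],[[0.043,-0.463,-0.03],0],[[0.043,-0.463,-0.03],0]]}}

```text
time_s: 15.42
tool_pos: [0.3948, 0.3713, 0.2522]
tool_rot: [179.9, -0.0, 8.0]
force: [0.4, 0.1, 0.8]
grip_width: 0.0004
```

```bash
python3 - <<'E'
from h import *
C=cam('wrist');W,d=env.read_camera('wrist');o=env.get_obs();print(o['tool_pos'],o['force'])
for r in env.cut_out('wrist','fan_button')[:3]:
  m=r['region']&(d>0);v,u=np.nonzero(m);P=pts(C,np.c_[u,v],d[m]);print(r['conf'],r['uv'],m.sum(),np.median(P,0).round(4))
  t=P[P[:,2]>.058]; 
  if len(t): print('top mid',((t.min(0)+t.max(0))/2).round(4),t.mean(0).round(4),np.percentile(t[:,2],90))
save('w9.png',W)
E
```

```text
[0.39489699 0.37120352 0.25214651] [0.20707445 0.15973274 0.15243589]
0.69 [318.6, 137.0] 370 [0.4457 0.3815 0.0662]
top mid [0.4457 0.3816 0.0656] [0.4458 0.3815 0.0661] 0.06731146469900821
0.61 [197.1, 83.0] 500 [0.4883 0.5164 0.0661]
top mid [0.4887 0.5184 0.0634] [0.4885 0.517  0.0657] 0.06731582652891338
```

View pics/w9.png

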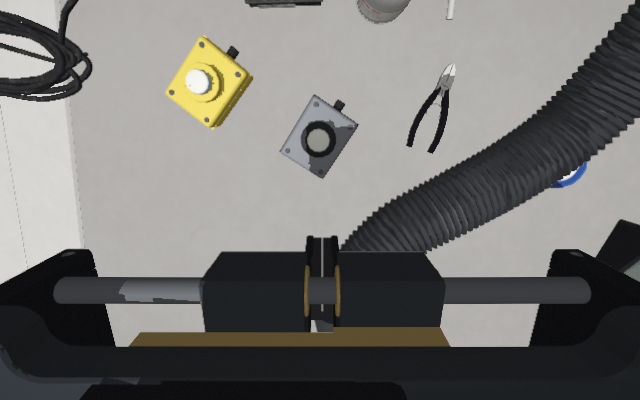

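```bash
python3 - <<'E'
from h import *
z=np.load('a.npz');Q=[]
for n,k in (('top','td'),('side','sd')):
  C=cam(n);u,v=np.meshgrid(range(640),range(400));m=z[k]>0;Q.append(pts(C,np.c_[u[m],v[m]],z[k][m]))
P=np.vstack(Q);P=P[(P[:,2]>.09)&(P[:,2]<.45)]-[.4457,.3815,0]
for a in range(-90,91,15):
  q=R.from_euler('z',-(8+a),degrees=True).apply(P); k=(abs(q[:,0])<.055)&(abs(q[:,1])<.115); k2=(q[:,0]>0)&(q[:,0]<.13)&(abs(q[:,1])<.05)&(q[:,2]>.15)
  print(8+a,k.sum(),q[k,2].max().round(3) if k.any() else '',q[k].mean(0).round(3) if k.any() else '',k2.sum())
w=[.4457,.3815,.12];print(goal(w)); print(env.get_obs()['qpos'])
E
```

```text
-82 41 0.13 [ 0.047 -0.107  0.119] 0
-67 106 0.132 [ 0.039 -0.105  0.121] 0
-52 140 0.129 [ 0.025 -0.108  0.119] 0
-37 133 0.129 [-0.014 -0.109  0.118] 0
-22 125 0.132 [-0.036 -0.106  0.121] 0
-7 70 0.132 [-0.045 -0.106  0.119] 0
8 6 0.12 [-0.052 -0.111  0.11 ] 0
23 0   0
38 0   0
53 0   0
68 0   0
83 0   0
98 41 0.13 [-0.047  0.107  0.119] 0
(array([ 0.0516, -0.0034,  0.1322]), array([0.3949, 0.3712, 0.2521]), array([ 1.7994e+02, -4.0000e-02,  7.9300e+00]))
[  14.35812657   14.07561377  -69.03361718   95.01904018   13.40104212
   80.14185541 -138.49180102]
```

>>> {"name": "move_arm", "arguments": {"steps": [[[0.015,-0.001,0.01],0],[[0.035,-0.002,0.02],0],[[0.048,-0.0035,0.04],0],[[0.0515,-0.0035,0.07],0],[[0.0515,-0.0035,0.1],0],[[0.0515,-0.0035,0.13],0],[[0.0515,-0.0035,0.15],0],[[0.0515,-0.0035,0.163],0],[[0.0515,-0.0035,0.17],0],[[0.0515,-0.0035,0.17],0],[[0.0515,-0.0035,0.17],0]]}}

```text
time_s: 16.9
tool_pos: [0.4453, 0.3833, 0.0828]
tool_rot: [-180.0, -0.1, 8.0]
force: [0.6, 0.8, -0.2]
grip_width: 0.0003
```

>>> {"name": "move_arm", "arguments": {"steps": [[[0,0.0017,0.004],0],[[0,0.0017,0.007],0],[[0,0.0017,0.009],0],[[0,0.0017,0.011],0],[[0,0.0017,0.013],0],[[0,0.0017,0.0145],0],[[0,0.0017,0.016],0],[[0,0.0017,0.0175],0],[[0,0.0017,0.0185],0],[[0,0.0017,0.0185],0],[[0,0.0017,0.0185],0]]}}

```text
time_s: 18.27
tool_pos: [0.4454, 0.3811, 0.0679]
tool_rot: [179.8, -0.1, 8.0]
force: [-7.9, -10.9, 32.1]
grip_width: 0.0004
```

>>> {"name": "move_arm", "arguments": {"steps": [[[0,0,-0.003],0],[[0,0,-0.008],0],[[0,0,-0.018],0],[[0,0,-0.04],0],[[0,0,-0.075],0],[[0,0,-0.115],0],[[0,0,-0.15],0],[[-0.02,0,-0.18],0],[[-0.045,0,-0.19],0],[[-0.052,0,-0.19],0],[[-0.052,0,-0.19],0],[[-0.052,0,-0.19],0]]}}

```text
time_s: 19.77
tool_pos: [0.3945, 0.3733, 0.2529]
tool_rot: [180.0, 0.0, 8.0]
force: [0.5, -0.6, 0.4]
grip_width: 0.0004
```

```bash
python3 - <<'E'
from h import *
C=cam('wrist');W,d=env.read_camera('wrist');S,sd=env.read_camera('side');T,td=env.read_camera('top');o=env.get_obs();print(o['tool_pos'],o['force'],o['time_s'])
for r in env.cut_out('wrist','fan_button')[:2]:
  m=r['region']&(d>0);v,u=np.nonzero(m);P=pts(C,np.c_[u,v],d[m]);print(r['conf'],np.median(P,0).round(4))
z=np.load('a.npz');
save('end.png',np.vstack([cv2.resize(W[:250],(768,300)),np.hstack([cv2.resize(T[120:240,340:500],(400,300)),cv2.resize(T[80:320,120:440],(368,300))])]))
E
```

```text
[0.39408544 0.37367331 0.25299743] [ 0.39181869  0.47069708 -0.06496682] 19.925
0.8 [0.4886 0.5168 0.0659]
0.73 [0.4457 0.3815 0.066 ]
```

View pics/end.png

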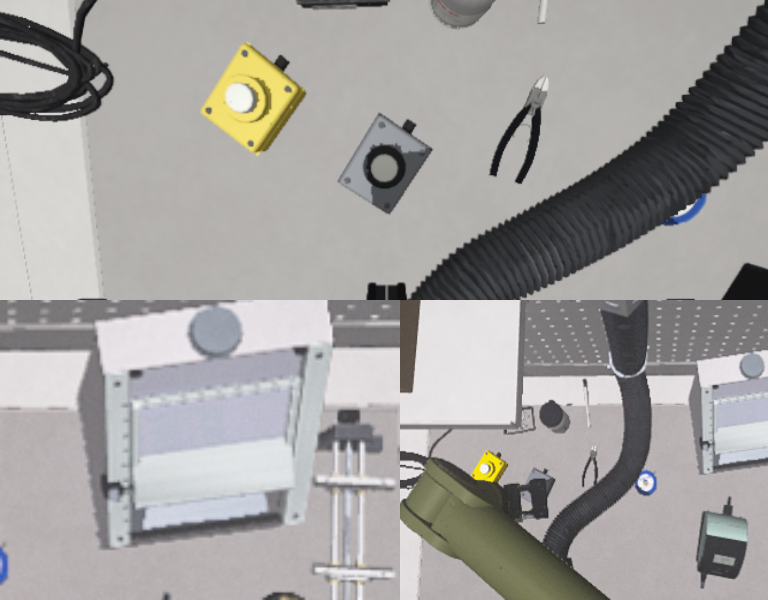

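The final views show the window raised with its pointer at the clip, the button back at z = 66 mm, the bystanders in place and the arm clear. I'm handing it in.

```bash
python3 -c "
from cell import env
print(env.sign_off())"
```

```text
the job is handed in; nothing more can be done
None
```

The window is up at the mark, the grey box's fan button has been pressed fully down and released, and the job is handed in (about 20 s of the 56 s used).

- **Window:** I pushed the lip with closed fingertips at about 5 N, in three stages. In the close wrist view the pointer and clip points were level to about 0.3 mm. The later, coarser overhead view still agreed, and the clip looked to be where it started. The tool can only point straight down, so the fingertips reached below the lip but pushed on its lower outer edge rather than flat on its underside.
- **Button:** the fingertips reached z ≈ 60 mm, which is the full 6 mm of travel, with about 32 N upward force once it was against the stop. That is well above the 4 N needed, because I pressed a little past the bottom. The button sprang back to 66 mm.
- **Other things on the bench:** the arm was clear and touching nothing at the end. The final pictures showed no bystander moved, though the tip cleaner, parts tray and the board in the hood were not clearly in view.

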